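Scrub the cup, then hold the drying box open at the red band

TASK

Scrub the inside of the milky measuring cup with two strokes of the brush that stands in it (each about 5 cm up and back down to the bottom, the blue head never leaving the cup) and leave the brush standing in the upright cup. Then raise the spring-loaded lid of the drying box (the blue box with the black knob) until the lid's white pointer lies in the red band, and finish while still holding it there with the gripper, so that I can reach in with the clean cup. Leave the red band as it is set and the bolt, spanner and pen alone.

Things in the scene. Friction and masses are not known exactly. Their poses are not given: they have to be found in the camera images.
- cup: loose milky white open measuring cup, 90 mm across the rim, 70 mm across the foot, 100 mm high, 0.2 kg, standing on the bench; inner floor 3 mm above its underside, inside about 52 mm across at the floor and 80 mm at the rim. Origin: centre of its underside; z up
- brush_grip (a point): the place to grip the bottle brush, which stands upright and loose in the cup: yellow round handle, 16 mm across, from 110 to 186 mm above the brush's foot; this point is on its axis 150 mm above the foot, so about 153 mm above the bench while it stands in the cup. Brush 186 mm long in all, 0.08 kg; its z points up along the handle
- brush_foot (a point): centre of the flat underside of the brush's blue bristle head (44 mm across, 50 mm high, stiff); about 3 mm above the bench while it stands on the cup's floor
- lid (a joint): opening angle of the box's grey lid in rad: 0 shut (level), grows as the front edge rises, stop at 1.4. A spring and its weight close it: about 3 to 4 N at the knob at all angles; let go, it snaps shut
- lid_knob (a point): centre of the black knob on a steel stem in front of the lid: a short cylinder 24 mm across and 30 mm long, lying along the hinge line; gripped over its two flat ends (fingers closing along the hinge line), it can turn between the fingers as the lid swings. 203 mm in front of the hinge line, 4 mm above the lid's underside, level with the lid when shut, about 123 mm above the bench, its centre 49 mm in front of the box wall, nothing below it. Its axes turn with the lid
- lid_hinge (a point): middle of the lid's hinge line at the far top edge of the blue drying box (150 x 150 mm, 115 mm high, fixed to the bench), 119 mm above the bench. Axes of the box: x away from its front, y along the hinge line (to the left as seen from its front), z up. The lid plate is 154 mm wide and reaches 158 mm forward of this line
- band (a joint): angle at which the middle of the red band is set, in rad, with the same zero and sense as joint lid (the lid is at the mark when both are equal; the band reaches 0.11 rad to either side). Stiff; not to be moved
- band_mid (a point): middle of the front face of the red band, a 10 mm wide, about 27 mm high red sector on an arm that turns about the hinge line just left of the lid, 125 mm from the hinge line; the white pointer stands out from the lid's left edge just in front of it. Its axes turn with the band
- hex_bolt: loose steel hex bolt, 52 x 65 x 20 mm, bystander; origin at the centre of its underside
- spanner: loose steel spanner, 155 x 44 x 7 mm, bystander; origin at the centre of its underside
- marker_pen: loose blue and white marker pen, 17 x 135 x 16 mm, bystander; origin at the centre of its underside

How it is judged:
On the way, in this order (a step that is already met when the one before it is completed fails the run):
1. the brush is drawn up at least 30 mm inside the cup (z of brush_foot in the frame of cup above 0.033 m), for 0.05 s.
2. and pushed back down to the bottom (z of brush_foot in the frame of cup below 0.015 m), for 0.05 s.
3. drawn up a second time (z of brush_foot in the frame of cup above 0.033 m), for 0.05 s.
4. and back down to the bottom (z of brush_foot in the frame of cup below 0.015 m), for 0.05 s.
5. the lid is raised by the gripper until its pointer is in the red band (angle between the x axis of lid_knob and the x axis of band_mid, either way round below 0.11 rad and contact force between the fingers and lid above 1 N), for 0.3 s.
At the end, for the whole second after the job is handed in: The gripper's fingers hold the lid (more than 1 N) with its pointer in the red band (within 0.11 rad of the band's middle), and the brush stands in the cup, its foot within 20 mm of the cup's underside and 30 mm of its axis, with the cup upright (within 0.15 rad) on the bench (all of step 5 and value of joint lid above 0.45 rad and horizontal distance between brush_foot and cup below 0.03 m and z of brush_foot in the frame of cup below 0.02 m and height (world z) of cup below 0.01 m and angle between cup's own z axis and vertical below 0.15 rad); the arm keeps its last pose, push and grip.
It fails at once if the brush head is lifted out of the cup (z of brush_foot in the frame of cup above 0.1 m).
It fails at once if the cup is tipped (angle between cup's own z axis and vertical above 0.4 rad).
It fails at once if the red band is shifted (distance of band_mid from where it was at the start of the episode above 0.01 m).
It fails at once if the bolt, spanner or pen is disturbed (distance of any of hex_bolt, spanner, marker_pen from where it was at the start of the episode above 0.03 m).
It also fails if it takes over 48 s, if anything falls off the work surface, if the arm or the gripper's body presses on something with over 40 N, if the wrist force passes 120 N, or if a joint passes its speed limit or range.

ROBOT

A 6-joint arm with a two-finger parallel gripper is mounted at the origin on a cart in front of the work surface, level with it; the furniture and walls round the work are solid. World frame = base frame: x ahead of the robot, y to its left, z up, the work surface at z = 0. Lengths are in m, angles in rad, forces in N, time in s.
With the tool pointing down it reaches from about 0.375 to 0.9 m from the base axis. Payload 3.1 kg.
Tool frame: the origin (TCP) lies between the finger pads; the fingertips stand 17 mm ahead of it and the grasp point (between the pads) lies 2 mm behind it (robot.nose_length is the distance from the TCP to the fingertips, in m); z points along the fingers, y is the line along which they close (so a half turn about z gives the same grasp; the last joint's range is limited). The gripper opens to 87 mm and grips with 3 to 60 N. Pads are 19 mm wide; open, the fingers measure 117 mm over their backs; the gripper's body (75 mm by 190 mm) begins 51 mm behind the grasp point.
Start: joints at [0.933, 0.527, 1.433, -0, 1.181, -0.178], TCP at [0.277, 0.56, 0.24] pointing down, gripper open.
Joint ranges: [-3.08, 3.08], [-0.75, 2.2], [0.22, 2.44], [-1.43, 4.57], [0, 2.65], [-2.85, 2.85]. Speed limits (rad/s): [2.79, 2.79, 3.14, 3.14, 3.14, 3.14].

INTERFACE

Orientations are given as a unit quaternion [x, y, z, w].
In Python, from rig import robot, cams gives the robot as it stands.
- The arm moves only by the shell command python3 -m pendant 'ROWS' [FORCE]. ROWS is JSON, a list of rows, each an object with "jaw": the opening, from 0 (shut) to 1 (fully open); "linear": the shift along the tool's x, y, z in cm, a list of three; "twist": the turn about the tool's z in degrees. A call has 1 to 12 rows; each row shifts and turns the commanded pose from where the row before left it, along the tool's axes as they then stand; what a row does not reach is not made up. A row lasts 1/12 s, in which the tool goes at most 41.7 mm and 7.16 degrees, less where a joint would pass 70% of its speed; a pose out of reach is approached as far as the arm can. A call is refused whole if a number of a shift passes 4.17 or a number of a turn 7.16, either way. A call with a gripper value outside its range is refused whole. The fingers move at their own pace and stop on an object; FORCE is the grip in N (left out, the last holds). Time passes only in rows, so rows that do not move let the fingers close. It gives the time, the measured TCP pose, the force, the opening and the grip force at its end, in the units of the state.
- robot.get_obs(): the state, without advancing time (a new reading comes with each control period).
- cams.camera(name): name is "scene" or "top" or "wrist"; returns a dict with "color" (420x560x3 uint8, blue, green, red), "depth" (420x560 float32, m along the optical axis (not along the pixel's ray), 0 where there is no reading), "fov_y" (degrees; the focal length in pixels is half the picture's height over the tangent of half this angle, whatever the lens; pixels are square), "cx", "cy" (the principal point, pixels), "view" (4x4, takes a point from world to camera coordinates). Camera axes: x right, y down, z forward; pixel columns grow to the right and rows downward; lengths in m; the calibration is good to about 2 mm. A picture is of the moment at which its call begins.
- robot.hand_in(): hands the job in; it is judged then, once.
The state is a dict: "time": time; "q": joint angles; "joint_velocities": joint speeds; "joint_torque": joint torques, N m; "position": TCP position; "tool_rot": TCP orientation; "ft_force": force on the tool from outside, world axes, zero at the start; "moment": the same for the moment, N m; "grip_width": finger opening in m; "grip_force": force on a finger pad.
Only numpy, scipy, OpenCV 4.12 (cv2) and the standard library are available. Lean on these libraries where they do the work, as an engineer would, in place of code of your own. Each camera call takes 0.05 s, during which the arm holds its last target. There are 200 camera calls.

## Working session

There is one attempt and no reset: what is moved stays moved. The work goes in short steps, Python scripts to look and compute and a shell command to move; the robot and the scene stay as the last step left them, time stands still between calls to the robot, and variables do not carry over. Pictures are saved under pics/ and viewed, at most 10 in all, crops included, and the job is handed in when it is done.

```bash
mkdir -p pics
cat > h.py <<'E'
import numpy as np, cv2
from rig import robot, cams
def grab(n,fn=None):
    d=cams.camera(n); np.savez(''+n+'.npz',**{k:np.array(v) for k,v in d.items()})
    if fn: cv2.imwrite('pics/'+fn,d['color'])
    return d
def load(n): return np.load(''+n+'.npz')
def ray(d,u,v):
    f=210/np.tan(np.radians(float(d['fov_y']))/2); T=np.linalg.inv(d['view'])
    return T[:3,3], T[:3,:3]@np.array([(u-d['cx'])/f,(v-d['cy'])/f,1])
def at(d,u,v,z=None):
    o,r=ray(d,u,v)
    k=float(d['depth'][int(v),int(u)]) if z is None else (z-o[2])/r[2]
    return o+k*r
E
python3 - <<'E'
from h import *
a=grab('scene','s1.png');b=grab('top','t1.png')
print(robot.get_obs())
for d in(a,b):print(d['fov_y'],d['cx'],d['cy'],np.linalg.inv(d['view']).round(3))
E
```

```text
{'time': 0.1, 'q': array([ 9.33500801e-01,  5.28390197e-01,  1.43376648e+00,  9.14077702e-06,
        1.18139092e+00, -1.78497470e-01]), 'joint_velocities': array([ 0.00118633, -0.00158366, -0.00254307, -0.00102317,  0.00115895,
        0.00187454]), 'joint_torque': array([-3.43240026e-04, -4.40991390e+01, -1.77148443e+01,  6.34549186e-02,
        5.35195135e-02, -3.10952612e-05]), 'position': array([0.27638916, 0.55987421, 0.23866145]), 'tool_rot': array([ 2.27393921e-01,  9.73802367e-01, -8.95604014e-04, -3.91623987e-04]), 'ft_force': array([ 0.16814481, -0.0158849 ,  0.23249248]), 'moment': array([-0.06099555, -0.01761613, -0.00301694]), 'grip_force': 0.0, 'grip_width': 0.08713740854490874}
45.03677867480766 274.57755963856675 214.92717990998128 [[ 0.659 -0.46   0.595 -0.191]
 [-0.753 -0.405  0.52  -0.581]
 [ 0.002 -0.79  -0.613  0.81 ]
 [ 0.     0.     0.     1.   ]]
48.079167739238244 284.2657473681931 214.04271075144618 [[ 0.02  -0.988  0.153  0.348]
 [-0.999 -0.015  0.033  0.009]
 [-0.03  -0.154 -0.988  1.208]
 [ 0.     0.     0.     1.   ]]
```

View pics/s1.png

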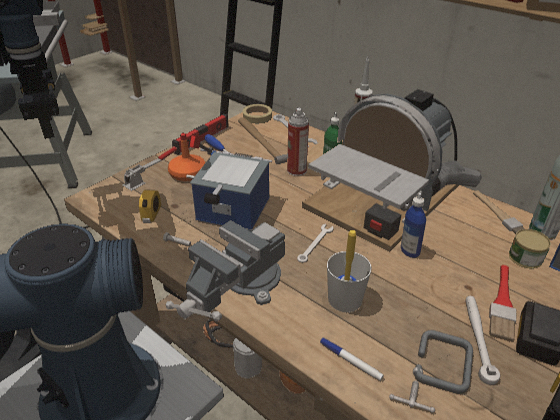

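View pics/t1.png

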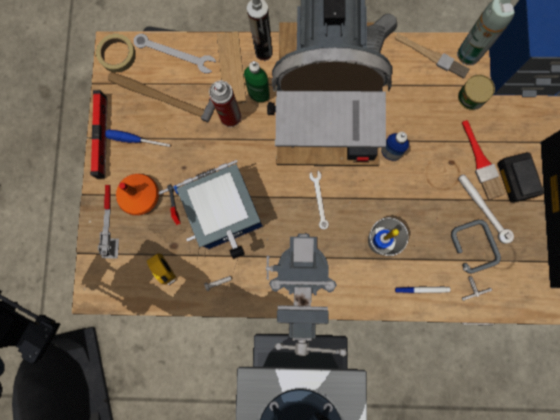

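The scene view shows the cup near (348,280) with the yellow handle up to (351,233), and the box at (232,185) with its knob near (212,197). In the top view the cup is at (388,237), the handle at about (396,232), the knob at (236,252) and the box at (218,205). I'll enlarge these areas.

Run:
```python
from h import *
a=load('scene');b=load('top')
def crop(d,u,v,w,h,s): return cv2.resize(d['color'][v:v+h,u:u+w],None,fx=s,fy=s,interpolation=cv2.INTER_CUBIC)
A=crop(b,160,150,110,120,4) # 440x480
B=crop(b,350,200,80,80,4) #320
C=np.zeros((600,800,3),np.uint8)
C[:480,:440]=A; C[:320,460:780]=B
cv2.imwrite('pics/c1.png',C)
cv2.imwrite('pics/c2.png',np.hstack([crop(a,180,130,100,120,5),crop(a,320,220,60,120,5)]))
# yellow handle points
for n,d in(('s',a),('t',b)):
    hsv=cv2.cvtColor(d['color'],cv2.COLOR_BGR2HSV)
    m=cv2.inRange(hsv,(20,120,80),(35,255,255)); 
    vs,us=np.nonzero(m)
    r=(us>320)&(us<420)&(vs>215)&(vs<290)
    P=np.array([at(d,u,v) for u,v in zip(us[r],vs[r])])
    P=P[P[:,2]>.06]
    i=np.argsort(P[:,2]); k=len(i)//5
    print(n,len(P),P[i[:k]].mean(0).round(4),P[i[-k:]].mean(0).round(4))
# cup rim: points at height ~.1
f=[]
for u in range(355,425):
  for v in range(205,270):
    p=at(b,u,v)
    if .085<p[2]<.108: f.append(p)
f=np.array(f);print('cup',f[:,:2].min(0),f[:,:2].max(0),f.mean(0),len(f))
```

```text
s 332 [ 0.4689 -0.2026  0.0829] [ 0.4385 -0.2194  0.2136]
t 67 [ 0.4678 -0.1938  0.1153] [ 0.4707 -0.1985  0.1902]
cup [ 0.426447   -0.24660419] [ 0.51465233 -0.15687799] [ 0.47481175 -0.20888729  0.09546651] 215
```

View pics/c1.png

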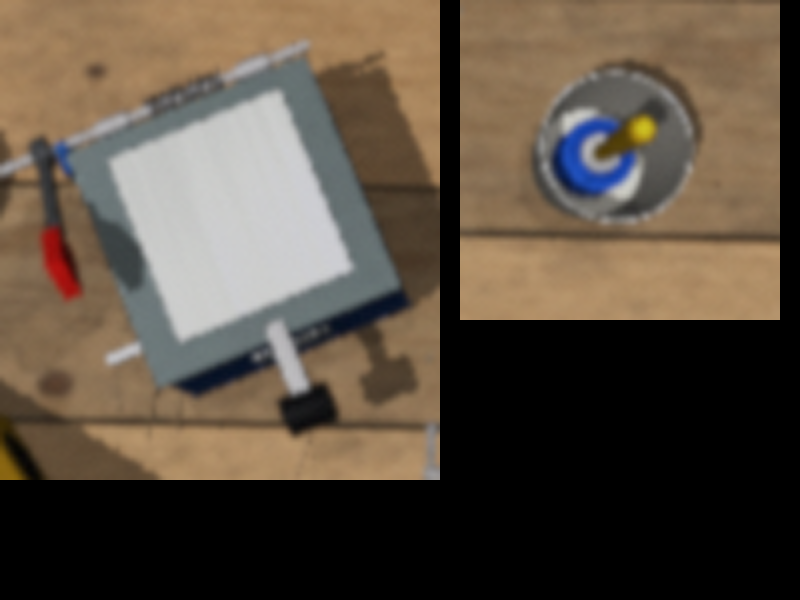

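View pics/c2.png

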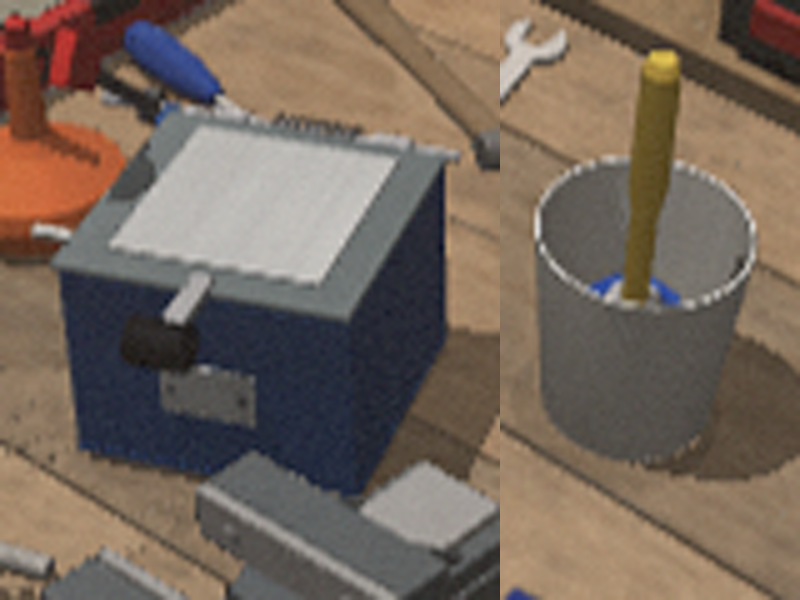

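Run:
```python
from h import *
a=load('scene');b=load('top')
c=lambda x,y:(160+x/4,150+y/4)
RL,RR,FL,FR=[at(b,*c(*p),.124) for p in((70,150),(305,58),(158,383),(403,290))]
print('corners',RL,RR,FL,FR,np.linalg.norm(RL-RR),np.linalg.norm(RL-FL))
y=(RL-RR)+(FL-FR);y[2]=0;y/=np.linalg.norm(y);x=np.cross(y,[0,0,1.]);
print('yaw x',np.degrees(np.arctan2(x[1],x[0])))
kn=at(b,237,252,.13);print('knob',kn, 'depth',at(b,237,252))
C=(RL+RR+FL+FR)/4; f=C+0; 
hin=(FL+FR)/2+x*.158; hin[2]=.119;print('hinge',hin,'knob-hinge',(kn-hin)@x,(kn-hin)@y)
print('handle top',at(b,395.5,232,.188),'shoulder',at(b,384.5,238,.053))
for n,d in(('t',b),('s',a)):
    hsv=cv2.cvtColor(d['color'],cv2.COLOR_BGR2HSV)
    m=((hsv[...,0]<8)|(hsv[...,0]>172))&(hsv[...,1]>150)&(hsv[...,2]>60)
    for v,u in zip(*np.nonzero(m)):
        p=at(d,u,v);q=p-hin;X,Y,Z=q@x,q@y,q[2]
        if .06<Y<.15 and -.2<X<.1 and Z>-.01 : print(n,u,v,np.round([X,Y,Z,np.hypot(X,Z),np.arctan2(Z,-X)],3))
```

```text
corners [0.57581144 0.29912707 0.124     ] [0.63351494 0.16152046 0.124     ] [0.43866721 0.24011955 0.124     ] [0.49533002 0.09931712 0.124     ] 0.1492155203680473 0.14929979306000535
yaw x 22.332133883808012
knob [0.42530479 0.15155762 0.13      ] depth [0.42514941 0.15127268 0.13215788]
hinge [0.6131481  0.22975438 0.119     ] knob-hinge -0.2034672666522494 -0.0009559929948394435
handle top [ 0.4705037  -0.19883815  0.188     ] shoulder [ 0.47153354 -0.19939307  0.053     ]
t 172 207 [-0.061  0.096  0.055  0.082  0.734]
t 173 207 [-0.065  0.092  0.068  0.094  0.811]
t 174 207 [-0.066  0.089  0.069  0.096  0.809]
t 171 208 [-0.065  0.097  0.066  0.092  0.794]
t 172 208 [-0.066  0.094  0.068  0.095  0.801]
t 173 208 [-0.068  0.092  0.07   0.097  0.804]
t 174 208 [-0.069  0.089  0.073  0.101  0.813]
t 175 208 [-0.068  0.089  0.064  0.093  0.759]
t 171 209 [-0.068  0.097  0.069  0.096  0.793]
t 172 209 [-0.069  0.094  0.072  0.1    0.807]
t 173 209 [-0.071  0.092  0.075  0.103  0.811]
t 174 209 [-0.071  0.09   0.073  0.102  0.799]
t 175 209 [-0.069  0.09   0.063  0.093  0.734]
t 171
[... 7378 characters left out ...]
4 145 [-0.094  0.088  0.07   0.117  0.636]
s 195 145 [-0.089  0.089  0.067  0.111  0.643]
s 197 145 [-0.082  0.087  0.063  0.104  0.657]
s 190 146 [-0.108  0.092  0.074  0.13   0.599]
s 191 146 [-0.104  0.091  0.072  0.127  0.603]
s 192 146 [-0.104  0.089  0.072  0.126  0.606]
s 193 146 [-0.101  0.088  0.07   0.123  0.611]
s 194 146 [-0.098  0.087  0.069  0.12   0.615]
s 195 146 [-0.09   0.088  0.065  0.111  0.622]
s 197 146 [-0.08   0.089  0.059  0.099  0.636]
s 198 146 [-0.075  0.088  0.057  0.094  0.644]
s 195 147 [-0.093  0.087  0.064  0.113  0.6  ]
s 196 147 [-0.092  0.085  0.063  0.112  0.604]
s 197 147 [-0.082  0.088  0.058  0.1    0.611]
s 198 147 [-0.078  0.087  0.056  0.096  0.617]
```

The red band's front face spans about 0.59–0.815 rad, so its middle is about 0.70. The brush stands at (0.471, -0.199), the knob is at (0.425, 0.151), and the box x axis has a yaw of 22.3°. Next I move above the brush.

```bash
python3 -m pendant '[{"jaw":1,"linear":[-2.1,-2.45,-0.3],"twist":0},{"jaw":1,"linear":[-2.1,-2.45,-0.3],"twist":0},{"jaw":1,"linear":[-2.1,-2.45,-0.3],"twist":0},{"jaw":1,"linear":[-2.1,-2.45,-0.3],"twist":0},{"jaw":1,"linear":[-2.1,-2.45,-0.3],"twist":0},{"jaw":1,"linear":[-2.1,-2.45,-0.3],"twist":0},{"jaw":1,"linear":[-2.1,-2.45,-0.3],"twist":0},{"jaw":1,"linear":[-2.1,-2.45,-0.3],"twist":0},{"jaw":1,"linear":[-2.1,-2.45,0],"twist":0},{"jaw":1,"linear":[-2.1,-2.45,0],"twist":0},{"jaw":1,"linear":[-2.1,-2.45,0],"twist":0},{"jaw":1,"linear":[-2.1,-2.45,0],"twist":0}]' 20
python3 -m pendant '[{"jaw":1,"linear":[-2.1,-2.45,0],"twist":0},{"jaw":1,"linear":[-2.1,-2.45,0],"twist":0},{"jaw":1,"linear":[-2.1,-2.45,0],"twist":0},{"jaw":1,"linear":[-2.1,-2.45,0],"twist":0},{"jaw":1,"linear":[-2.1,-2.45,0],"twist":0},{"jaw":1,"linear":[-2.1,-2.45,0],"twist":0},{"jaw":1,"linear":[-2.1,-2.45,0],"twist":0},{"jaw":1,"linear":[-2.1,-2.45,0],"twist":0},{"jaw":1,"linear":[-2.1,-2.45,0],"twist":0},{"jaw":1,"linear":[-2.1,-2.45,0],"twist":0},{"jaw":1,"linear":[-2,-2.45,0],"twist":0},{"jaw":1,"linear":[0,0,0],"twist":0}]'
cat >> h.py <<'E'
from scipy.spatial.transform import Rotation as R
def togo(p):
    o=robot.get_obs(); r=R.from_quat(o['tool_rot'])
    print('t',o['time'],'pos',o['position'].round(4),'F',o['ft_force'].round(2),'w',o['grip_width'],o['grip_force'],'tool-y yaw',np.degrees(np.arctan2(*r.as_matrix()[1::-1,1])).round(2),'q',o['q'].round(2))
    print('togo cm',(100*r.inv().apply(np.array(p)-o['position'])).round(2))
E
python3 -c "
from h import *
togo([.471,-.199,.151])"
```

```text
time: 1.1
position: [0.3723, 0.1837, 0.2635]
tool_rot: [0.227, 0.974, -0.0, -0.0]
ft_force: [1.3, -0.1, 0.2]
grip_width: 0.087
grip_force: 0.0
time: 2.1
position: [0.4617, -0.1642, 0.2637]
tool_rot: [0.229, 0.973, -0.002, 0.002]
ft_force: [0.4, -0.1, -0.1]
grip_width: 0.0867
grip_force: 0.0
t 2.1 pos [ 0.4617 -0.1642  0.2637] F [ 0.4  -0.13 -0.12] w 0.08669219749332989 0.0 tool-y yaw 63.47 q [-0.57  0.31  1.74 -0.    1.09 -1.68]
togo cm [-2.33 -2.67 11.29]
```

```bash
python3 -m pendant '[{"jaw":1,"linear":[-1.15,-1.3,0],"twist":0},{"jaw":1,"linear":[-1.15,-1.35,0],"twist":0},{"jaw":1,"linear":[0,0,0],"twist":0},{"jaw":1,"linear":[0,0,0],"twist":0}]'
python3 -c "
from h import *
d=grab('wrist','w1.png')
togo([.471,-.199,.151])"
```

```text
time: 2.43
position: [0.4684, -0.1927, 0.2634]
tool_rot: [0.228, 0.974, 0.0, -0.0]
ft_force: [0.4, -0.3, 1.2]
grip_width: 0.0869
grip_force: 0.0
t 2.4833 pos [ 0.468  -0.1919  0.2633] F [-0.79  0.26  0.02] w 0.08679199351941862 0.0 tool-y yaw 63.71 q [-0.61  0.34  1.7   0.    1.11 -1.72]
togo cm [-0.6  -0.51 11.23]
```

View pics/w1.png

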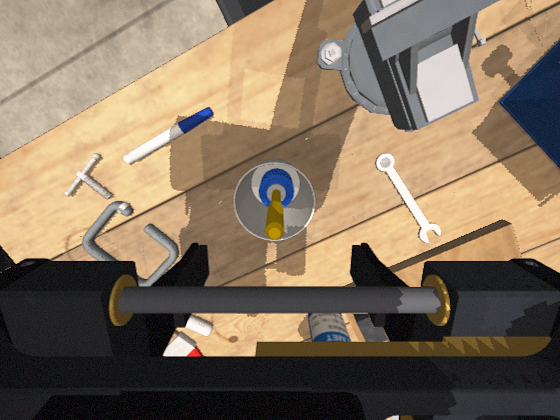

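The wrist view shows the handle top at about (274,231), the brush's collar at about (275,190) and the cup centred at about (274,201). The path is clear. I'll check the handle position from this view.

```bash
python3 -c "
from h import *
d=load('wrist')
p=at(d,274,231,.189);print(p,at(d,275,186,.055))
togo([p[0],p[1],.151])"
```

```text
[ 0.46981812 -0.19815072  0.189     ] [ 0.46409038 -0.19643144  0.055     ]
t 2.4833 pos [ 0.468  -0.1919  0.2633] F [-0.79  0.26  0.02] w 0.08679199351941862 0.0 tool-y yaw 63.71 q [-0.61  0.34  1.7   0.    1.11 -1.72]
togo cm [-0.45 -0.49 11.23]
```

```bash
python3 -m pendant '[{"jaw":1,"linear":[-0.5,-0.5,0],"twist":0},{"jaw":1,"linear":[0,0,0],"twist":0},{"jaw":1,"linear":[0,0,1.6],"twist":0},{"jaw":1,"linear":[0,0,1.6],"twist":0},{"jaw":1,"linear":[0,0,1.6],"twist":0},{"jaw":1,"linear":[0,0,1.6],"twist":0},{"jaw":1,"linear":[0,0,1.6],"twist":0},{"jaw":1,"linear":[0,0,1.6],"twist":0},{"jaw":1,"linear":[0,0,1.4],"twist":0},{"jaw":1,"linear":[0,0,0],"twist":0},{"jaw":1,"linear":[0,0,0],"twist":0}]'
python3 -c "
from h import *
togo([.470,-.1985,.151])"
```

```text
time: 3.4
position: [0.4702, -0.1984, 0.1532]
tool_rot: [0.227, 0.974, 0.0, -0.001]
ft_force: [-0.4, 0.1, 0.3]
grip_width: 0.0869
grip_force: 0.0
t 3.4 pos [ 0.4702 -0.1984  0.1532] F [-0.36  0.07  0.31] w 0.08687477668910855 0.0 tool-y yaw 63.75 q [-0.62  0.5   1.8   0.    0.84 -1.73]
togo cm [ 0.02 -0.02  0.22]
```

Well placed; close.

```bash
python3 -m pendant '[{"jaw":0.4,"linear":[0,0,0.1],"twist":0},{"jaw":0.25,"linear":[0,0,0],"twist":0},{"jaw":0.1,"linear":[0,0,0],"twist":0},{"jaw":0.1,"linear":[0,0,0],"twist":0},{"jaw":0.1,"linear":[0,0,0],"twist":0},{"jaw":0.1,"linear":[0,0,0],"twist":0},{"jaw":0.1,"linear":[0,0,0],"twist":0},{"jaw":0.1,"linear":[0,0,0],"twist":0}]' 20
```

```text
time: 4.07
position: [0.4705, -0.199, 0.1526]
tool_rot: [0.227, 0.974, -0.0, 0.0]
ft_force: [0.6, 0.2, 0.2]
grip_width: 0.0414
grip_force: 0.0
```

```bash
python3 -m pendant '[{"jaw":0.1,"linear":[0,0,0],"twist":0},{"jaw":0.1,"linear":[0,0,0],"twist":0},{"jaw":0.1,"linear":[0,0,0],"twist":0},{"jaw":0.1,"linear":[0,0,0],"twist":0},{"jaw":0.1,"linear":[0,0,0],"twist":0},{"jaw":0.1,"linear":[0,0,0],"twist":0},{"jaw":0.1,"linear":[0,0,0],"twist":0},{"jaw":0.1,"linear":[0,0,0],"twist":0}]'
```

```text
time: 4.73
position: [0.4705, -0.1989, 0.1525]
tool_rot: [0.227, 0.974, 0.0, -0.0]
ft_force: [-0.3, -1.0, -1.2]
grip_width: 0.0153
grip_force: 20.0
```

```bash
python3 -m pendant '[{"jaw":0.1,"linear":[0,0,-0.5],"twist":0},{"jaw":0.1,"linear":[0,0,-0.7],"twist":0},{"jaw":0.1,"linear":[0,0,-0.7],"twist":0},{"jaw":0.1,"linear":[0,0,-0.7],"twist":0},{"jaw":0.1,"linear":[0,0,-0.7],"twist":0},{"jaw":0.1,"linear":[0,0,-0.7],"twist":0},{"jaw":0.1,"linear":[0,0,-0.5],"twist":0},{"jaw":0.1,"linear":[0,0,-0.5],"twist":0},{"jaw":0.1,"linear":[0,0,0],"twist":0},{"jaw":0.1,"linear":[0,0,0],"twist":0}]'
python3 -c "
from h import *
d=grab('scene')
cv2.imwrite('pics/s2.png',cv2.resize(d['color'][150:330,270:430],None,fx=3,fy=3))"
```

```text
time: 5.57
position: [0.4706, -0.199, 0.2029]
tool_rot: [0.227, 0.974, -0.0, 0.0]
ft_force: [-0.6, -0.1, -1.3]
grip_width: 0.0155
grip_force: 20.0
```

View pics/s2.png

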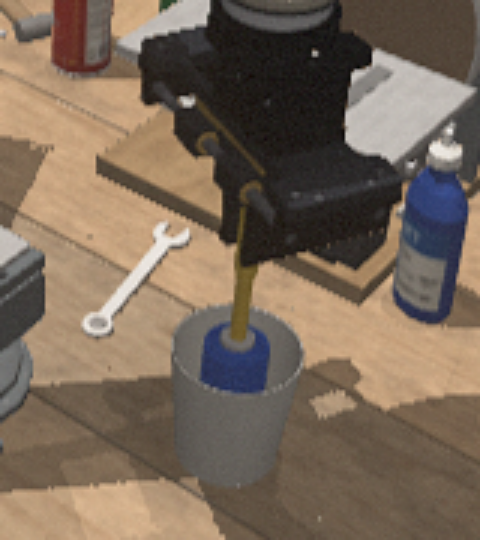

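The blue head is raised to about (236,358) in the crop and is still inside the rim. The cup is upright on the bench. Now down, up and down again.

```bash
python3 -m pendant '[{"jaw":0.1,"linear":[0,0,0.5],"twist":0},{"jaw":0.1,"linear":[0,0,0.7],"twist":0},{"jaw":0.1,"linear":[0,0,0.7],"twist":0},{"jaw":0.1,"linear":[0,0,0.7],"twist":0},{"jaw":0.1,"linear":[0,0,0.7],"twist":0},{"jaw":0.1,"linear":[0,0,0.7],"twist":0},{"jaw":0.1,"linear":[0,0,0.5],"twist":0},{"jaw":0.1,"linear":[0,0,0.5],"twist":0},{"jaw":0.1,"linear":[0,0,0],"twist":0},{"jaw":0.1,"linear":[0,0,0],"twist":0},{"jaw":0.1,"linear":[0,0,0],"twist":0}]'
python3 -m pendant '[{"jaw":0.1,"linear":[0,0,-0.5],"twist":0},{"jaw":0.1,"linear":[0,0,-0.7],"twist":0},{"jaw":0.1,"linear":[0,0,-0.7],"twist":0},{"jaw":0.1,"linear":[0,0,-0.7],"twist":0},{"jaw":0.1,"linear":[0,0,-0.7],"twist":0},{"jaw":0.1,"linear":[0,0,-0.7],"twist":0},{"jaw":0.1,"linear":[0,0,-0.5],"twist":0},{"jaw":0.1,"linear":[0,0,-0.5],"twist":0},{"jaw":0.1,"linear":[0,0,0],"twist":0},{"jaw":0.1,"linear":[0,0,0],"twist":0},{"jaw":0.1,"linear":[0,0,0],"twist":0}]'
python3 -m pendant '[{"jaw":0.1,"linear":[0,0,0.5],"twist":0},{"jaw":0.1,"linear":[0,0,0.7],"twist":0},{"jaw":0.1,"linear":[0,0,0.7],"twist":0},{"jaw":0.1,"linear":[0,0,0.7],"twist":0},{"jaw":0.1,"linear":[0,0,0.7],"twist":0},{"jaw":0.1,"linear":[0,0,0.7],"twist":0},{"jaw":0.1,"linear":[0,0,0.5],"twist":0},{"jaw":0.1,"linear":[0,0,0.5],"twist":0},{"jaw":0.1,"linear":[0,0,0],"twist":0},{"jaw":0.1,"linear":[0,0,0],"twist":0},{"jaw":0.1,"linear":[0,0,0],"twist":0}]'
```

```text
time: 6.53
position: [0.4705, -0.199, 0.1524]
tool_rot: [0.227, 0.974, -0.0, -0.0]
ft_force: [-0.2, 0.3, -0.7]
grip_width: 0.0157
grip_force: 20.0
time: 7.45
position: [0.4703, -0.1988, 0.2023]
tool_rot: [0.227, 0.974, 0.0, -0.0]
ft_force: [-0.9, 0.2, -0.3]
grip_width: 0.0152
grip_force: 20.0
time: 8.37
position: [0.4706, -0.199, 0.1525]
tool_rot: [0.227, 0.974, -0.0, 0.0]
ft_force: [-0.2, -0.2, -0.2]
grip_width: 0.0156
grip_force: 20.0
```

```bash
python3 -m pendant '[{"jaw":0.1,"linear":[0,0,0.1],"twist":0},{"jaw":0.25,"linear":[0,0,0],"twist":0},{"jaw":0.4,"linear":[0,0,0],"twist":0},{"jaw":0.7,"linear":[0,0,0],"twist":0},{"jaw":1,"linear":[0,0,0],"twist":0},{"jaw":1,"linear":[0,0,0],"twist":0},{"jaw":1,"linear":[0,0,0],"twist":0},{"jaw":1,"linear":[0,0,0],"twist":0},{"jaw":1,"linear":[0,0,0],"twist":0},{"jaw":1,"linear":[0,0,0],"twist":0},{"jaw":1,"linear":[0,0,0],"twist":0},{"jaw":1,"linear":[0,0,0],"twist":0}]'
python3 -m pendant '[{"jaw":1,"linear":[0,0,-0.8],"twist":0},{"jaw":1,"linear":[0,0,-1.6],"twist":0},{"jaw":1,"linear":[0,0,-1.6],"twist":0},{"jaw":1,"linear":[0,0,-1.6],"twist":0},{"jaw":1,"linear":[0,0,-1.6],"twist":0},{"jaw":1,"linear":[0,0,-1.6],"twist":0},{"jaw":1,"linear":[0,0,-1.2],"twist":0},{"jaw":1,"linear":[0,0,0],"twist":0},{"jaw":1,"linear":[0,0,0],"twist":0}]'
python3 -c "
from h import *
d=grab('wrist','w2.png')
togo([.4253,.1516,.25])"
```

```text
time: 9.37
position: [0.4705, -0.199, 0.1515]
tool_rot: [0.227, 0.974, 0.0, 0.0]
ft_force: [0.1, -0.0, 0.2]
grip_width: 0.0804
grip_force: 0.0
time: 10.12
position: [0.4708, -0.1991, 0.2524]
tool_rot: [0.227, 0.974, -0.0, 0.001]
ft_force: [-0.8, 0.1, -0.0]
grip_width: 0.0871
grip_force: 0.0
t 10.1667 pos [ 0.4703 -0.1988  0.2515] F [0.04 0.91 0.54] w 0.08681032187798882 0.0 tool-y yaw 63.72 q [-0.62  0.36  1.7  -0.    1.08 -1.73]
togo cm [19.55 29.42  0.15]
```

View pics/w2.png

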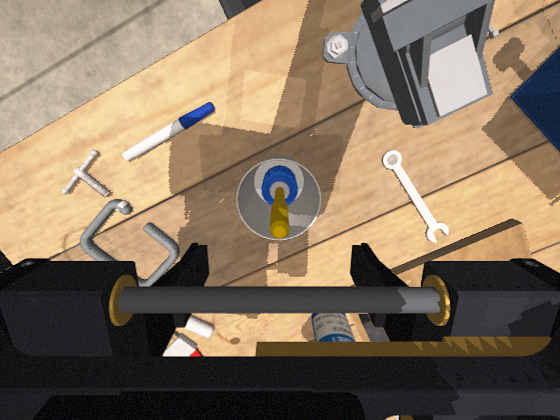

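The brush stands in the cup (collar at (279,188), handle top at (280,230)), and the bystanders haven't moved. I travel to above the knob, turn there, and check how close the vise is.

```bash
python3 -m pendant '[{"jaw":1,"linear":[0.8,1.25,0],"twist":0},{"jaw":1,"linear":[1.6,2.4,0],"twist":0},{"jaw":1,"linear":[1.6,2.4,0],"twist":0},{"jaw":1,"linear":[1.7,2.6,0],"twist":0},{"jaw":1,"linear":[1.7,2.6,0],"twist":0},{"jaw":1,"linear":[1.7,2.6,0],"twist":0},{"jaw":1,"linear":[1.7,2.6,0],"twist":0},{"jaw":1,"linear":[1.7,2.6,0],"twist":0},{"jaw":1,"linear":[1.7,2.6,0],"twist":0},{"jaw":1,"linear":[1.7,2.6,0],"twist":0},{"jaw":1,"linear":[1.7,2.6,0],"twist":0},{"jaw":1,"linear":[1.7,2.6,0],"twist":0}]'
python3 -m pendant '[{"jaw":1,"linear":[0.3,0.5,0],"twist":-6.9},{"jaw":1,"linear":[0,0,0],"twist":-6.9},{"jaw":1,"linear":[0,0,0],"twist":-6.9},{"jaw":1,"linear":[0,0,0],"twist":-6.9},{"jaw":1,"linear":[0,0,0],"twist":-7},{"jaw":1,"linear":[0,0,0],"twist":-7},{"jaw":1,"linear":[0,0,0],"twist":-7},{"jaw":1,"linear":[0,0,0],"twist":0},{"jaw":1,"linear":[0,0,0],"twist":0}]'
python3 -c "
from h import *
d=grab('wrist','w3.png')
togo([.4253,.1516,.121])
b=load('top')
x=np.array([.925,.38,0]);y=np.array([-.38,.925,0]);k=np.array([.4253,.1516,0])
m=[]
for u in range(215,300):
  for v in range(225,300):
    p=at(b,u,v);q=p-k
    if p[2]>.06 and abs(q@x)<.045 and -.12<q@y<-.02: m.append((q@x,q@y,p[2]))
print(np.array(m).round(3)[:20] if m else 'clear')"
```

```text
time: 11.17
position: [0.4258, 0.1526, 0.2506]
tool_rot: [0.227, 0.974, -0.0, -0.001]
ft_force: [0.7, -0.1, -0.5]
grip_width: 0.087
grip_force: 0.0
time: 11.92
position: [0.4262, 0.1568, 0.2508]
tool_rot: [-0.192, 0.981, 0.0, -0.001]
ft_force: [-0.4, -1.0, 0.3]
grip_width: 0.0868
grip_force: 0.0
t 11.9667 pos [0.4264 0.1567 0.2509] F [-0.11 -0.36  0.28] w 0.08748239318882337 0.0 tool-y yaw 112.16 q [ 0.11  0.28  1.83  0.    1.03 -1.85]
togo cm [ 0.27 -0.44 12.99]
[[-0.026 -0.12   0.089]
 [-0.028 -0.119  0.088]
 [-0.03  -0.118  0.092]
 [-0.033 -0.117  0.094]
 [-0.035 -0.116  0.093]
 [-0.037 -0.116  0.09 ]
 [-0.039 -0.115  0.092]
 [-0.041 -0.114  0.092]
 [-0.044 -0.113  0.091]
 [-0.033 -0.12   0.09 ]
 [-0.036 -0.119  0.092]
 [-0.038 -0.118  0.09 ]
 [-0.04  -0.117  0.091]
 [-0.042 -0.116  0.094]
 [-0.045 -0.115  0.097]
 [-0.039 -0.12   0.094]
 [-0.041 -0.119  0.09 ]
 [-0.043 -0.118  0.094]]
```

View pics/w3.png

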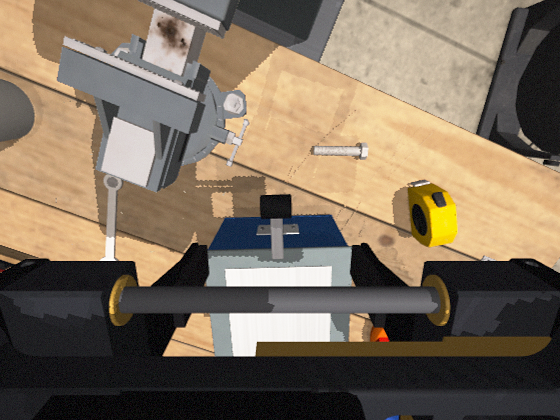

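The knob is at (275,206) with its stem straight down the picture. The fingers line up with the hinge line and nothing is in the way.

```bash
python3 -c "
from h import *
d=load('wrist');p=at(d,275,206,.132);print(p,at(d,275,206))"
python3 -m pendant '[{"jaw":1,"linear":[0.2,-0.4,0],"twist":0},{"jaw":1,"linear":[0,0,1.6],"twist":0},{"jaw":1,"linear":[0,0,1.6],"twist":0},{"jaw":1,"linear":[0,0,1.6],"twist":0},{"jaw":1,"linear":[0,0,1.6],"twist":0},{"jaw":1,"linear":[0,0,1.6],"twist":0},{"jaw":0.8,"linear":[0,0,0],"twist":0},{"jaw":0.8,"linear":[0,0,0],"twist":0},{"jaw":0.8,"linear":[0,0,0],"twist":0}]'
python3 -c "
from h import *
togo([.4253,.1516,.121])"
```

```text
[0.42390897 0.15200308 0.132     ] [0.42342948 0.1518361  0.13368913]
time: 12.72
position: [0.4275, 0.1519, 0.1721]
tool_rot: [-0.193, 0.981, -0.0, 0.0]
ft_force: [-0.4, 0.3, 0.7]
grip_width: 0.0748
grip_force: 0.0
t 12.7167 pos [0.4275 0.1519 0.1721] F [-0.35  0.33  0.67] w 0.07475868382101272 0.0 tool-y yaw 112.27 q [ 0.09  0.41  1.92  0.    0.81 -1.87]
togo cm [0.22 0.06 5.11]
```

```bash
python3 -m pendant '[{"jaw":0.8,"linear":[0.25,0,0],"twist":0},{"jaw":0.8,"linear":[0,0,1.3],"twist":0},{"jaw":0.8,"linear":[0,0,1.3],"twist":0},{"jaw":0.8,"linear":[0,0,1.3],"twist":0},{"jaw":0.8,"linear":[0,0,1.2],"twist":0},{"jaw":0.8,"linear":[0,0,0],"twist":0},{"jaw":0.5,"linear":[0,0,0],"twist":0},{"jaw":0.2,"linear":[0,0,0],"twist":0},{"jaw":0.2,"linear":[0,0,0],"twist":0},{"jaw":0.2,"linear":[0,0,0],"twist":0},{"jaw":0.2,"linear":[0,0,0],"twist":0},{"jaw":0.2,"linear":[0,0,0],"twist":0}]' 15
python3 -m pendant '[{"jaw":0.2,"linear":[0,0,0],"twist":0},{"jaw":0.2,"linear":[0,0,0],"twist":0},{"jaw":0.2,"linear":[0,0,0],"twist":0},{"jaw":0.2,"linear":[0,0,0],"twist":0}]'
python3 -c "
from h import *
togo([.4246,.1518,.121])
import math
pr=None
for t in np.arange(0,.71,.1):
    e=np.array([-math.cos(t),math.sin(t)]);n=np.array([math.sin(t),math.cos(t)]);P=20.3*e+.4*n
    if pr is not None: print(round(t,1),'tool x',round(-(P-pr)[0],2),'tool z',round(-(P-pr)[1],2))
    pr=P"
```

```text
time: 13.72
position: [0.425, 0.151, 0.121]
tool_rot: [-0.194, 0.981, -0.0, 0.0]
ft_force: [-0.1, 0.4, 0.2]
grip_width: 0.0375
grip_force: 0.0
time: 14.05
position: [0.4243, 0.1522, 0.1206]
tool_rot: [-0.193, 0.981, 0.001, -0.0]
ft_force: [-1.3, 6.6, 1.2]
grip_width: 0.03
grip_force: 14.9
t 14.05 pos [0.4243 0.1522 0.1206] F [-1.29  6.56  1.19] w 0.029964998497643582 14.886604542843997 tool-y yaw 112.24 q [ 0.09  0.51  1.97  0.    0.66 -1.87]
togo cm [-0.01 -0.05 -0.04]
0.1 tool x -0.14 tool z -2.02
0.2 tool x -0.34 tool z -2.0
0.3 tool x -0.54 tool z -1.96
0.4 tool x -0.73 tool z -1.89
0.5 tool x -0.92 tool z -1.81
0.6 tool x -1.09 tool z -1.71
0.7 tool x -1.26 tool z -1.59
```

```bash
python3 -m pendant '[{"jaw":0.2,"linear":[-0.05,0.05,-1.01],"twist":0},{"jaw":0.2,"linear":[-0.09,0,-1.01],"twist":0},{"jaw":0.2,"linear":[-0.15,0,-1.0],"twist":0},{"jaw":0.2,"linear":[-0.19,0,-1.0],"twist":0},{"jaw":0.2,"linear":[-0.25,0,-0.98],"twist":0},{"jaw":0.2,"linear":[-0.29,0,-0.98],"twist":0},{"jaw":0.2,"linear":[0,0,0],"twist":0},{"jaw":0.2,"linear":[0,0,0],"twist":0}]'
python3 -m pendant '[{"jaw":0.2,"linear":[-0.35,0,-0.95],"twist":0},{"jaw":0.2,"linear":[-0.38,0,-0.94],"twist":0},{"jaw":0.2,"linear":[-0.45,0,-0.91],"twist":0},{"jaw":0.2,"linear":[-0.47,0,-0.9],"twist":0},{"jaw":0.2,"linear":[-0.53,0,-0.86],"twist":0},{"jaw":0.2,"linear":[-0.56,0,-0.85],"twist":0},{"jaw":0.2,"linear":[-0.62,0,-0.8],"twist":0},{"jaw":0.2,"linear":[-0.64,0,-0.79],"twist":0},{"jaw":0.2,"linear":[0,0,0],"twist":0},{"jaw":0.2,"linear":[0,0,0],"twist":0},{"jaw":0.2,"linear":[0,0,0],"twist":0}]'
python3 - <<'E'
from h import *
s=grab('scene');b=grab('top')
A=cv2.resize(s['color'][60:240,120:300],None,fx=3,fy=3,interpolation=cv2.INTER_CUBIC)
cv2.imwrite('pics/end.png',A)
T=np.linalg.norm
hin=np.array([.6131,.2298,.119]);x=np.array([.925,.38,0])
o=robot.get_obs();q=o['position']-hin+[0,0,.002]
X,Z=-(q@x),q[2]
print(X,Z,np.hypot(X,Z),'lid est',np.arctan2(Z,X)-.004/.203,o['ft_force'],o['grip_width'],o['time'])
E
```

```text
time: 14.72
position: [0.4322, 0.1558, 0.1798]
tool_rot: [-0.194, 0.981, 0.001, -0.001]
ft_force: [-3.3, 4.5, -2.8]
grip_width: 0.0298
grip_force: 15.0
time: 15.63
position: [0.4663, 0.1709, 0.2484]
tool_rot: [-0.194, 0.981, 0.001, -0.005]
ft_force: [-7.9, 2.2, 0.0]
grip_width: 0.0306
grip_force: 15.0
0.15822040695658796 0.13134722015915531 0.20563508801040237 lid est 0.6731542659631927 [-7.40257177  3.18113922 -0.84146698] 0.029908419779188726 15.7333
```

View pics/end.png

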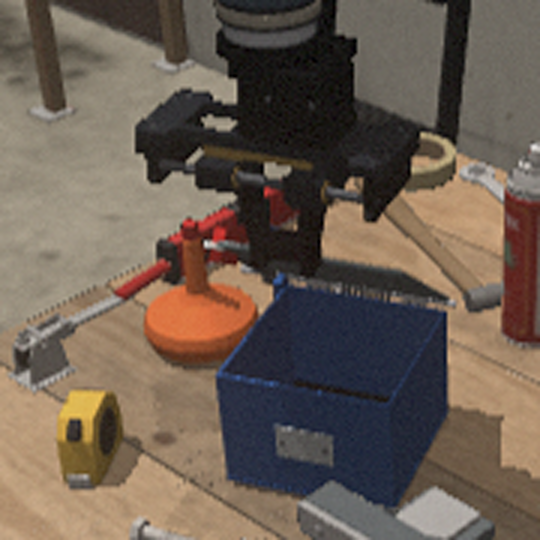

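The lid is up and held. The white pointer's tip, at about (205–240,243) in the crop, lies over the red sector. I'll take one close look to confirm how well it is centred.

Run:
```python
from h import *
s=load('scene');b=load('top')
A=cv2.resize(s['color'][125:160,175:225],None,fx=10,fy=10,interpolation=cv2.INTER_CUBIC)
cv2.imwrite('pics/end2.png',A)
hin=np.array([.6131,.2298,.119]);x=np.array([.925,.38,0]);y=np.array([-.38,.925,0])
for n,d in(('s',s),('t',b)):
    hsv=cv2.cvtColor(d['color'],cv2.COLOR_BGR2HSV);W=[];Rd=[]
    for v in range(120,240):
      for u in range(150,215):
        q=at(d,u,v)-hin;X,Y,Z=-(q@x),q@y,q[2];r=np.hypot(X,Z)
        if .078<Y<.12 and .118<r<.15 and Z>0.03:
            h=hsv[v,u]; (W if h[1]<70 and h[2]>90 else Rd if h[1]>150 else []).append(np.arctan2(Z,X))
    print(n,'white',len(W),np.round(np.percentile(W,[5,50,95]),3) if W else '','red',len(Rd),np.round(np.percentile(Rd,[2,50,98]),3) if Rd else '')
```

```text
s white 11 [0.669 0.678 0.696] red 39 [0.602 0.749 0.817]
t white 0  red 0
```

View pics/end2.png

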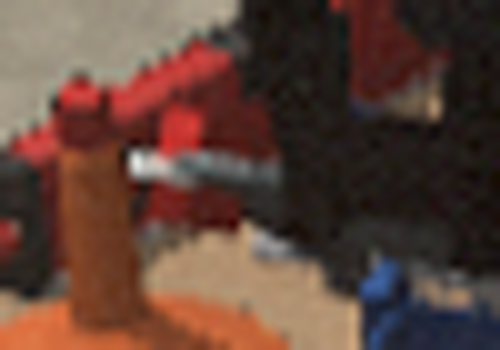

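In the crop the pointer (row ~165) sits mid-way up the red sector (rows ~105–225), and measures about 0.68 rad against the band's 0.705. I'll nudge it slightly, hold and hand in.

```bash
python3 -m pendant '[{"jaw":0.2,"linear":[-0.2,0,-0.25],"twist":0},{"jaw":0.2,"linear":[0,0,0],"twist":0},{"jaw":0.2,"linear":[0,0,0],"twist":0},{"jaw":0.2,"linear":[0,0,0],"twist":0},{"jaw":0.2,"linear":[0,0,0],"twist":0},{"jaw":0.2,"linear":[0,0,0],"twist":0},{"jaw":0.2,"linear":[0,0,0],"twist":0}]'
python3 -c "
from rig import robot
print(robot.hand_in())"
```

```text
time: 16.32
position: [0.4679, 0.1715, 0.2506]
tool_rot: [-0.194, 0.981, 0.001, -0.006]
ft_force: [-7.2, 3.4, -1.9]
grip_width: 0.0302
grip_force: 15.0
the job is handed in; nothing more can be done
None
```

I made two scrub strokes and left the brush standing in the upright cup. I then raised the lid until its pointer lay in the red band (about 0.69 rad, band middle about 0.70) and handed in at 16.3 s still holding it; the hand-in gave no verdict.

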